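# Feel the end float of a machine spindle and leave it mid-float

## Robot

A 6-joint arm with a two-finger parallel gripper is mounted at the origin on the work surface. World frame = base frame: x ahead of the robot, y to its left, z up, the work surface at z = 0. Lengths are in m, angles in rad, forces in N, time in s.
With the tool pointing down it reaches from about 0.35 to 0.775 m from the base axis. Payload 7.3 kg.
Tool frame: the origin (TCP) lies midway between the tips of the shut fingers; the grasp point (between the pads) lies 19 mm behind it; z points along the fingers, y is the line along which they close (so a half turn about z gives the same grasp; the last joint's range is limited). The gripper opens to 92 mm and grips with 3 to 60 N. Pads are 19 mm wide; open, the fingers measure 130 mm over their backs; the gripper's body (75 mm by 190 mm) begins 47 mm behind the grasp point.
Start: joints at [1.082, 0.342, 1.524, -0, 1.275, -0.146], TCP at [0.176, 0.494, 0.227] pointing down, gripper open.
Joint ranges: [-2.53, 2.53], [-0.77, 2.02], [0.04, 2.7], [-1, 4.14], [0.28, 2.66], [-3.11, 3.11]. Speed limits (rad/s): [2.57, 2.57, 3.14, 3.14, 3.14, 3.14].

## Interface

Orientations are given as a 3x3 rotation matrix whose columns are the frame's x, y, z axes.
In Python, from bench import goto, move_straight, move_j, move_gripper, wait, solve_ik, observe, read_camera, camera_params, MotionError, job_done gives the robot as it stands. Calls block until the motion is done:
- goto(position, orientation): joint-space move of the TCP to a pose.
- move_straight(position, rot=None, rate=0.15): straight line of the TCP; rot=None keeps the orientation; rate is the mean speed in m/s.
- move_j(angles): joint-space move.
- move_gripper(opening): finger opening in m; the grip force is fixed at half the most; returns when the fingers have stopped.
- wait(seconds).
- solve_ik(position, orientation): joint angles nearest the present ones, or None.
- observe(): the state.
- read_camera(name): name is "scene" or "top" or "wrist"; returns (picture, depth): 420x560x3 uint8, red, green, blue; 420x560 float32, m along the optical axis (not along the pixel's ray), 0 where there is no reading.
- camera_params(name): a dict with "intrinsics" (3x3 intrinsics, pixels), "distortion" ([k1, k2, p1, p2, k3] as OpenCV has them; the pictures are not rectified), "position" and "rotation" of the camera in the world; the wrist camera has in their place "hand_eye" (4x4, takes a point from camera to tool coordinates, whose origin is the TCP and whose axes are the flange's). Camera axes: x right, y up, looking along -z (the intrinsics and any distortion apply to the point x, -y, -z); pixel columns grow to the right and rows downward; lengths in m; the calibration is good to about 2 mm. A picture is of the moment at which its call begins: read the wrist's pose just before it. camera_params takes no time and is no camera call.
A pose or a line that the arm cannot do raises MotionError and nothing moves.
- job_done(): hands the job in; it is judged then, once.
The state is a dict: "time_s": time; "joint_positions": joint angles; "qd": joint speeds; "effort": joint torques, N m; "eef_pos": TCP position; "tool_rot": TCP orientation; "contact_force": force on the tool from outside, world axes, zero at the start; "moment": the same for the moment, N m; "opening": finger opening in m; "grip_force": force on a finger pad.
Only numpy, scipy, OpenCV 4.12 (cv2) and the standard library are available. Lean on these libraries where they do the work, as an engineer would, in place of code of your own. Each camera call takes 0.05 s, during which the arm holds its last target. There are 200 camera calls.

## Task

Slide the wooden wedge, thin end first, under the toe of the sprung catch that locks the spindle, until the catch rests on the wedge's flat top and stays up by itself. Then feel the spindle's end float by its pulley: push it all the way out (towards the pulley end) until its collar meets the stop, then all the way in against the other stop, and finally leave it halfway between the two stops. Leave the catch propped up, and the wooden offcut and the tin where they are.

Things in the scene. Friction and masses are not known exactly. Their poses are not given: they have to be found in the camera images.
- frame: Fixed dark iron frame, 240 mm wide. Origin on the table midway between its 2 bearing pillars. y axis along the spindle to the pulley end (out); x axis away from the robot, from catch toe to hinge. Pillars at y = -82 and +82 mm, 24 mm thick (y), 64 deep (x), 117 tall; 20 mm high feet x = -45 to 85. Between the feet (65 mm each side) the table is bare back to x = 70 mm: the wedge's lane.
- collar (a point): Middle of the spindle's grooved collar (two steel discs, 60 mm across, 34 mm long over both, 14 mm groove between), on the spindle axis 85 mm above the table. Slides along the frame's y only, stiffly (4 N), and stays where left. Starts within 3 mm of the frame's middle; while the catch's tooth is in the groove it can shift only about 3 mm.
- pulley (a point): Centre of the pulley fixed on the spindle, 190 mm from the collar point, 85 mm above the table. Dark disc 100 mm across, 24 mm thick along y, top 135 mm up. Either face can be pushed with shut fingertips above the 24 mm spindle, which ends 20 mm outside the centre (its 44 mm hub stands 3 mm proud). Between inner face and pillar at least 50 mm is free.
- fork: Fixed steel stop fork: two plates 8 mm thick, 123 mm tall, behind and over the collar, one each side of it, 74 mm apart inside: the collar's discs meet them, they are the end stops (float 40 mm in all). Origin on the table under the spindle axis, midway between the plates; axes as the frame's. Clamped anywhere within 12 mm of the frame's middle along y.
- catch: Sprung steel catch, cranked lever 18 mm wide, over the collar (top 138 mm up) and down in front to a toe. Origin on its hinge: frame x = 60, y = 0, 70 mm up; hinge axis along frame y. Its z axis is vertical when shut, tilts about 0.2 rad with the toe on the wedge's flat top; above 0.14 rad its tooth is clear of the groove. Pressed down with about 3 N at the toe; falls shut.
- toe (a point): Lowest point of the catch's rounded toe, a bar 16 mm thick, 40 mm wide across the frame's y. Shut: 22 mm above the table, at frame x = -90 mm, y = 0. Raised by the wedge (30 mm) it is 7 mm nearer the robot. The catch's upright leg stands 45 mm behind it, towards the spindle.
- wedge: Loose wooden wedge, 160 mm long (x), 44 wide (y), 0.1-0.25 kg. Origin in the middle of its underside. Thin nose at +x: 10 mm high at x = +80, rising evenly to 52 mm at x = -5; flat top 52 mm high from there to the back end x = -80. Grip it across its width near the back or push its back face; goes in along the frame's x with about 15 N; home with the toe 15 to 30 mm onto the flat.
- offcut: Bystander: plain rectangular wooden offcut, 130 x 60 x 40 mm, no slope; loose, origin in the middle of its underside; to be left alone.
- tin: Bystander: short round metal tin, 68 mm across, 60 mm tall; loose, origin in the middle of its underside; to be left alone.
Not all that is in view belongs to the job. Leave any pink look-alike of the wedge alone.

How it is judged:
By the outcome, as a careful person would: the job done as asked, in the order asked, and still so for the second after the job is handed in, with the robot touching nothing.
It also fails if it takes over 64 s, if anything falls off the work surface, if the arm or the gripper's body presses on something with over 40 N, if the wrist force passes 120 N, or if a joint passes its speed limit or range.

## Working session

There is one attempt and no reset: what is moved stays moved. The work goes in short steps, each a Python script; the robot and the scene stay as the last script left them, time stands still between calls to the robot, and variables do not carry over. Pictures are saved under pics/ and viewed, at most 10 in all, crops included, and the job is handed in when it is done.

```bash
mkdir -p pics; ls; cat > h.py <<'E'
import numpy as np, cv2
from bench import *
def world(name,depth,uv,st=None):
    c=camera_params(name); K=np.array(c["intrinsics"]); D=np.array(c["distortion"])
    uv=np.array(uv,float).reshape(-1,2)
    n=cv2.undistortPoints(uv.reshape(-1,1,2),K,D).reshape(-1,2)
    d=np.array([depth[int(round(v)),int(round(u))] for u,v in uv])
    p=np.c_[n[:,0]*d,-n[:,1]*d,-d]
    if "hand_eye" in c:
        p=p@np.array(c["hand_eye"])[:3,:3].T+np.array(c["hand_eye"])[:3,3]
        return p@np.array(st["tool_rot"]).T+np.array(st["eef_pos"])
    return p@np.array(c["rotation"]).T+np.array(c["position"])
def cloud(name,depth):
    v,u=np.nonzero(depth>0); P=np.full(depth.shape+(3,),np.nan)
    P[v,u]=world(name,depth,np.c_[u,v]); return P
E
python3 - <<'E'
from h import *
for n in("scene","top"):
    p,d=read_camera(n); cv2.imwrite(f"pics/{n}0.png",p[:,:,::-1]); np.save(f"{n}0.npy",d)
    c=camera_params(n); print(n,np.round(c["position"],3),np.round(c["rotation"],2).tolist())
print(observe())
E
```

```text
pics
scene [1.126 0.095 0.603] [[-0.17, -0.61, 0.77], [0.99, -0.1, 0.14], [-0.01, 0.78, 0.62]]
top [0.431 0.007 1.381] [[-0.0, 1.0, -0.06], [-1.0, -0.0, 0.01], [0.01, 0.06, 1.0]]
{'time_s': 0.1, 'joint_positions': array([ 1.08199624e+00,  3.42678952e-01,  1.52492200e+00, -1.24146364e-06,
        1.27540805e+00, -1.45987143e-01]), 'qd': array([ 0.00063621, -0.00061758, -0.00416888,  0.0014715 ,  0.00126145,
        0.00191253]), 'effort': array([ 2.09146318e-03, -4.32000017e+01, -2.44696158e+01,  7.19683059e-02,
        5.25639486e-02, -7.08763309e-06]), 'eef_pos': array([0.17627152, 0.49413458, 0.22610084]), 'tool_rot': array([[-9.41812912e-01,  3.36136875e-01, -6.64020518e-04],
       [ 3.36137468e-01,  9.41812103e-01, -1.25104532e-03],
       [ 2.04860097e-04, -1.40145281e-03, -9.99998997e-01]]), 'contact_force': array([ 0.31575918, -0.03302985,  0.64075593]), 'moment': array([0.03910592, 0.0063822 , 0.01663743]), 'grip_force': 0.0, 'opening': 0.09163070400242498}
```

View pics/scene0.png

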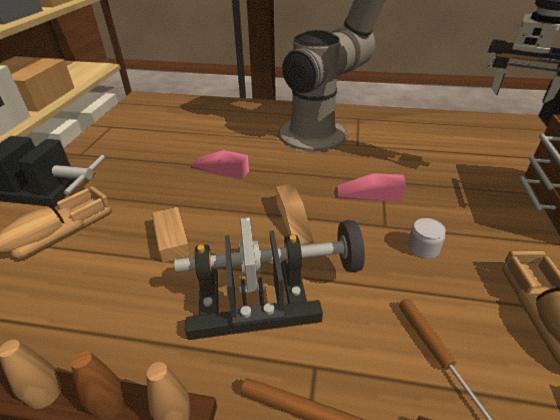

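View pics/top0.png

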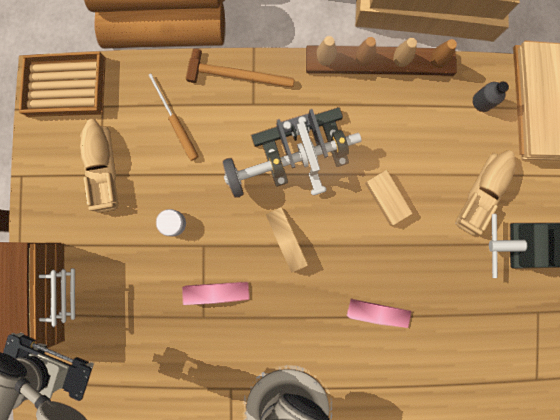

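The scene shows the wedge at about top-view pixel (288,240), the frame around (300,145) with the pulley at (232,177), the tin at (170,223) and the offcut at (389,197). The pink look-alikes are at (216,293) and (379,313).

```bash
python3 - <<'E'
import cv2,numpy as np
from h import *
im=cv2.imread("pics/top0.png")[95:275,200:440]
cv2.imwrite("pics/topc.png",cv2.resize(im,None,fx=3.3,fy=3.3,interpolation=cv2.INTER_CUBIC))
d=np.load("top0.npy"); P=cloud("top",d)
# wedge pts
def show(n,us,vs,lo,hi):
    m=np.zeros(d.shape,bool); m[vs[0]:vs[1],us[0]:us[1]]=1
    m&=(P[...,2]>lo)&(P[...,2]<hi); q=P[m]; 
    r=cv2.minAreaRect((q[:,:2]*1000).astype(np.float32)); print(n,len(q),np.round(r[0],1),np.round(r[1],1),round(r[2],1),"zmax",np.percentile(q[:,2],99).round(4),np.round(cv2.boxPoints(r)).tolist()); return q
q=show("wedge",(255,315),(205,280),.006,.07)
f=show("wedgeflat",(255,315),(205,280),.0485,.07)
print(q[:,:2].mean(0),f.mean(0))
show("offcut",(360,420),(165,235),.02,.06)
show("tin",(150,190),(200,245),.05,.08)
show("pulley",(215,250),(150,205),.03,.15)
show("pulleytop",(215,250),(150,205),.11,.15)
show("pillarL",(255,295),(125,200),.105,.13)
show("pillarR",(325,365),(110,180),.105,.13)
show("base",(245,355),(100,150),.012,.03)
show("catch>.126",(285,340),(100,200),.127,.15)
show("toe",(300,335),(180,200),.02,.08)
np.save("P.npy",P)
E
```

```text
wedge 1183 [431.4   4.2] [190.1 149. ] 1.6 zmax 0.0572 [[334.0, 76.0], [338.0, -73.0], [528.0, -68.0], [524.0, 81.0]]
wedgeflat 530 [408.6 -10.7] [94.8 44. ] 23.9 zmax 0.0587 [[356.0, -10.0], [374.0, -50.0], [461.0, -12.0], [443.0, 29.0]]
[0.43688633 0.00205228] [ 0.4026297  -0.01355804  0.05225412]
offcut 1249 [ 543.1 -259.7] [130.2  62.1] 30.3 zmax 0.0465 [[471.0, -266.0], [503.0, -319.0], [615.0, -254.0], [584.0, -200.0]]
tin 517 [479.3 290.9] [61.7 62.2] 89.9 zmax 0.0665 [[448.0, 260.0], [510.0, 260.0], [510.0, 322.0], [448.0, 322.0]]
pulley 607 [586.8 121.3] [94.7 62.4] 2.1 zmax 0.1372 [[538.0, 151.0], [541.0, 88.0], [635.0, 92.0], [633.0, 154.0]]
pulleytop 357 [587.6 131.8] [84.4 26.1] 16.7 zmax 0.1381 [[543.0, 132.0], [551.0, 107.0], [632.0, 132.0], [624.0, 156.0]]
pillarL 381 [651.5  22. ] [106.5  52.2] 17.5 zmax 0.1281 [[593.0, 31.0], [609.0, -19.0], [710.0, 13.0], [694.0, 63.0]]
pillarR 226 [ 667.2 -113. ] [54.1 60.8] 14.8 zmax 0.1279 [[633.0, -90.0], [649.0, -149.0], [701.0, -136.0], [686.0, -77.0]]
base 727 [705.6 -32.3] [ 77.8 240.6] 17.2 zmax 0.0299 [[633.0, 71.0], [704.0, -159.0], [778.0, -136.0], [707.0, 94.0]]
catch>.126 418 [655.5 -41.8] [128.5  90.3] 20.0 zmax 0.1433 [[580.0, -21.0], [611.0, -106.0], [731.0, -62.0], [700.0, 23.0]]
toe 163 [569.  -79.1] [35.5 35.6] 89.8 zmax 0.0415 [[551.0, -97.0], [587.0, -97.0], [587.0, -61.0], [551.0, -61.0]]
```

View pics/topc.png

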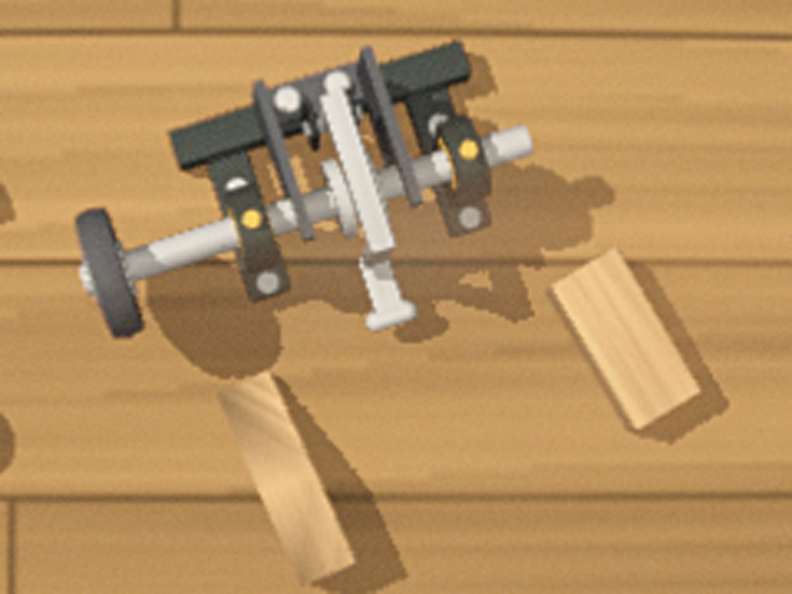

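The crop shows the frame with its y axis pointing down-left to the pulley at crop (110,272), and the toe at (390,318). The wedge's nose is at (245,388) and its back end at (330,575). Next I'll go above the wedge and take a close look.

```bash
cat >> h.py <<'E'
def rotz(yaw):  # tool down, tool y axis at angle yaw+90deg i.e. closes across a body whose x is at yaw
    c,s=np.cos(yaw),np.sin(yaw)
    return np.array([[c,s,0],[s,-c,0],[0,0,-1.]])
def best(pos,yaw):
    o=[]
    for k in (0,np.pi):
        q=solve_ik(pos,rotz(yaw+k))
        if q is not None: o.append((abs(np.asarray(q)[5]),k,np.round(q,2)))
    return sorted(o,key=lambda t:t[0])
E
python3 - <<'E'
from h import *
Y=np.radians(23.9)
o=best([.40,-.015,.30],Y); print(o)
for p,y in (([.41,-.123,.011],17.2),([.53,-.086,.011],17.2),([.617,.097,.112],107.2),([.60,.18,.112],107.2),([.6,.18,.2],107.2)):
    print(p,best(p,np.radians(y)))
goto([.40,-.015,.30],rotz(Y+o[0][1]))
s=observe(); p,d=read_camera("wrist"); cv2.imwrite("pics/w1.png",p[:,:,::-1]); np.save("w1.npy",d)
np.savez("w1s.npz",tool_rot=s["tool_rot"],eef_pos=s["eef_pos"]); print(s["time_s"],s["contact_force"],s["eef_pos"])
E
```

```text
[(np.float64(0.9241360675777166), 0, array([-0.23,  0.05,  1.69, -0.  ,  1.4 ,  0.92])), (np.float64(2.2174565860120765), 3.141592653589793, array([-0.23,  0.05,  1.69, -0.  ,  1.4 , -2.22]))]
[0.41, -0.123, 0.011] [(np.float64(0.7996986743383943), 0, array([-0.47,  0.5 ,  2.03, -0.  ,  0.61,  0.8 ])), (np.float64(2.341893979251399), 3.141592653589793, array([-0.47,  0.5 ,  2.03, -0.  ,  0.61, -2.34]))]
[0.53, -0.086, 0.011] [(np.float64(0.9669631174128535), 0, array([-0.3 ,  0.63,  1.73, -0.  ,  0.78,  0.97])), (np.float64(2.174629536176939), 3.141592653589793, array([-0.3 ,  0.63,  1.73, -0.  ,  0.78, -2.17]))]
[0.617, 0.097, 0.112] [(np.float64(0.2668903062914967), 0, array([ 0.03,  0.62,  1.39, -0.  ,  1.13, -0.27])), (np.float64(2.874702347298297), 3.141592653589793, array([ 0.03,  0.62,  1.39, -0.  ,  1.13,  2.87]))]
[0.6, 0.18, 0.112] [(np.float64(0.13100746024954057), 0, array([ 0.17,  0.63,  1.38, -0.  ,  1.13, -0.13])), (np.float64(3.010585193340253), 3.141592653589793, array([ 0.17,  0.63,  1.38, -0.  ,  1.13,  3.01]))]
[0.6, 0.18, 0.2] [(np.float64(0.13100746024954102), 0, array([ 0.17,  0.55,  1.26, -0.  ,  1.33, -0.13])), (np.float64(3.010585193340253), 3.141592653589793, array([ 0.17,  0.55,  1.26, -0.  ,  1.33,  3.01]))]
2.1167 [ 0.30027081 -0.0956574   0.24638756] [ 0.40005181 -0.01444753  0.2999124 ]
```

View pics/w1.png

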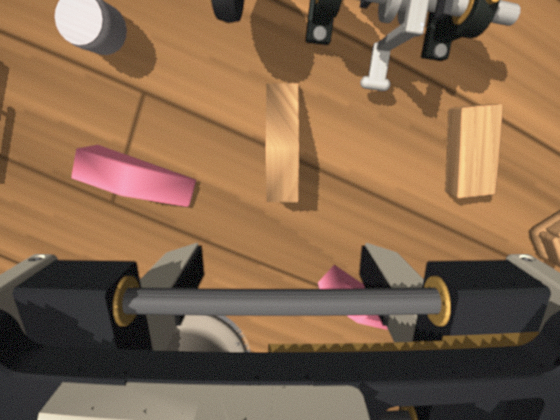

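The wrist picture shows the wedge from (267,83)-(298,83) at the nose to (267,201)-(298,201) at the back. The toe bar runs from about (363,84) to (389,86), and the wedge is aligned with the tool's x axis.

```bash
python3 - <<'E'
from h import *
st=np.load("w1s.npz"); d=np.load("w1.npy"); P=cloud("top",np.load("top0.npy"))
W=lambda uv:world("wrist",d,uv,st)
n=["wB","wB","wmid","wN","wN","toe","toe","table","foot","foot"]
for a,b in zip(n,W([(270,197),(295,197),(283,165),(270,87),(295,87),(365,84),(387,85),(200,120),(320,32),(435,50)])): print(a,np.round(b*1000,1))
V,U=np.nonzero(d>0); Q=W(np.c_[U,V])
m=(U>255)&(U<312)&(V>70)&(V<212)
f=Q[m&(Q[:,2]>.012)&(Q[:,2]<.065)]
for lo in(.008,.045,.05):
    g=f[f[:,2]>lo]; r=cv2.minAreaRect((g[:,:2]*1000).astype(np.float32)); print(lo,np.round(r[0],1),np.round(r[1],1),r[2],cv2.boxPoints(r).round().tolist())
# frame fit check, top cloud, in frame coords
o=np.array([.6613,-.0461]);a=np.radians(17.2);ex=np.array([np.cos(a),np.sin(a)]);ey=np.array([-ex[1],ex[0]])
for nm,p in(("top",P.reshape(-1,3)),("wrist",Q)):
    p=p[np.isfinite(p[:,0])]; X=(p[:,:2]-o)@ex;Yy=(p[:,:2]-o)@ey;Z=p[:,2]
    def s(t,m):
        if m.sum()>4: print(nm,t,m.sum(),"x",np.percentile(X[m],[2,50,98]).round(4),"y",np.percentile(Yy[m],[2,50,98]).round(4),"z",np.percentile(Z[m],[50,98]).round(4))
    s("toe",(X<-.07)&(X>-.12)&(abs(Yy)<.04)&(Z>.03)&(Z<.05))
    s("catchtop",(abs(X)<.06)&(abs(Yy)<.03)&(Z>.13)&(Z<.15))
    s("pilL",(abs(X)<.06)&(abs(Yy-.082)<.02)&(Z>.11)&(Z<.13))
    s("pilR",(abs(X)<.06)&(abs(Yy+.082)<.02)&(Z>.11)&(Z<.13))
    s("pulley",(abs(X)<.03)&(abs(Yy-.19)<.04)&(Z>.12))
    s("forkL",(X>0)&(X<.06)&(abs(Yy-.04)<.02)&(Z>.115)&(Z<.135))
    s("forkR",(X>0)&(X<.06)&(abs(Yy+.04)<.02)&(Z>.115)&(Z<.135))
    s("spindle",(abs(X)<.03)&(Yy>.11)&(Yy<.16)&(Z>.093)&(Z<.11))
    s("base",(X>.06)&(X<.11)&(abs(Yy)<.15)&(Z>.015)&(Z<.03))
E
```

```text
wB [365.  -13.2  53.2]
wB [379.1 -45.2  52.8]
wmid [413.2 -11.5  51.8]
wN [499.9  46.8  13.7]
wN [514.1  15.1  13.1]
toe [553.8 -67.3  36.7]
toe [564.8 -94.2  38.4]
table [4.17e+02 1.24e+02 3.00e-01]
foot [588.2  14.   26.5]
foot [ 635.  -135.4   25. ]
0.008 [438.1   1.1] [158.2  44.2] 24.0867919921875 [[357.0, -11.0], [375.0, -51.0], [519.0, 13.0], [501.0, 54.0]]
0.045 [409.1 -11.9] [94.7 43.9] 23.48847198486328 [[357.0, -11.0], [374.0, -51.0], [461.0, -13.0], [444.0, 27.0]]
0.05 [403.3 -14.4] [81.9 44. ] 23.859783172607422 [[357.0, -11.0], [375.0, -51.0], [450.0, -18.0], [432.0, 22.0]]
top toe 184 x [-0.1121 -0.0966 -0.0713] y [-0.0188 -0.002   0.0148] z [0.0358 0.0411]
top catchtop 370 x [-0.0576 -0.0051  0.049 ] y [-0.0098 -0.0008  0.0082] z [0.1373 0.1428]
top pilL 156 x [-0.0362 -0.0182  0.0026] y [0.0699 0.0812 0.0925] z [0.1146 0.1257]
top pilR 158 x [-0.0328 -0.0153  0.0049] y [-0.0951 -0.0824 -0.0716] z [0.1148 0.1269]
top pulley 195 x [-0.0294 -0.0081  0.0163] y [0.18   0.1914 0.203 ] z [0.131  0.1381]
top forkL 91 x [0.0016 0.031  0.0585] y [0.0422 0.0463 0.0501] z [0.1231 0.1281]
top forkR 92 x [0.0021 0.0299 0.0578] y [-0.0402 -0.0358 -0.032 ] z [0.1222 0.1261]
top spindle 117 x [-0.0265 -0.0177 -0.0092] y [0.1111 0.1354 0.159 ] z [0.0954 0.1005]
top base 291 x [0.0605 0.0726 0.0845] y [-0.1177 -0.0252  0.118 ] z [0.0278 0.0299]
wrist toe 730 x [-0.1126 -0.0962 -0.0712] y [-0.0186 -0.0015  0.0148] z [0.0372 0.0395]
wrist catchtop 507 x [-0.0596 -0.0487 -0.0379] y [-0.0102 -0.0005  0.0071] z [0.1382 0.14  ]
wrist pilR 465 x [-0.0348 -0.0257 -0.0178] y [-0.0944 -0.0822 -0.0715] z [0.1147 0.1244]
```

Measured in the frame's coordinates, the features agree on an origin of about (0.647,-0.052) and a yaw of 17.2°. The wedge origin is (0.438,0.001), at a yaw of 24°. Now I'll grasp the wedge and insert it.

```bash
cat >> h.py <<'E'
O=np.array([.6468,-.0516]);A=np.radians(17.2);EX=np.array([np.cos(A),np.sin(A)]);EY=np.array([-EX[1],EX[0]])
def F(x,y,z): return np.r_[O+x*EX+y*EY,z]
def inF(p): p=np.asarray(p); return np.r_[(p[:2]-O)@EX,(p[:2]-O)@EY,p[2]]
def fF(s=None):
    f=np.asarray((s or observe())["contact_force"]); return np.r_[f[:2]@EX,f[:2]@EY,f[2]]
E
python3 - <<'E'
from h import *
Y=np.radians(24); g=np.array([.438,.0013])-.067*np.array([np.cos(Y),np.sin(Y)])
goto([*g,.10],rotz(Y)); move_straight([*g,.020],rate=.1)
move_gripper(.03); s=observe(); print("grip",s["opening"],s["grip_force"],s["contact_force"].round(1))
move_straight(F(-.267,0,.0205),rotz(A),rate=.06)
print(fF().round(1))
for x in np.arange(-.237,-.136,.02).tolist()+[-.137]:
    move_straight(F(x,0,.0205),rate=.05); s=observe(); print(round(x,3),inF(s["eef_pos"]).round(4),fF(s).round(1),round(s["opening"],4),round(s["time_s"],1))
    if np.linalg.norm(s["contact_force"])>60: break
p,d=read_camera("wrist"); cv2.imwrite("pics/w2.png",p[:,:,::-1])
p,d=read_camera("scene"); cv2.imwrite("pics/s2.png",cv2.resize(p[170:345,130:370,::-1],None,fx=3.3,fy=3.3,interpolation=cv2.INTER_CUBIC))
E
```

```text
grip 0.04380443591415391 29.98373508453369 [-0.2  0.2  0.5]
[ 0.9  0.3 -2.1]
-0.237 [-0.2372  0.0003  0.0204] [-0.1  0.4 -1.2] 0.0439 7.4
-0.217 [-2.168e-01  1.000e-04  2.040e-02] [-0.4  0.5  0. ] 0.0442 8.0
-0.197 [-0.1987  0.0011  0.02  ] [-5.6  1.4 -1. ] 0.0433 8.5
-0.177 [-0.1786  0.0009  0.02  ] [-4.8  0.9 -1.1] 0.0441 9.1
-0.157 [-0.1569  0.0002  0.0202] [ 2.3  0.6 -4.2] 0.0436 9.6
-0.137 [-0.1359 -0.0002  0.0207] [ 2.9 -0.1 -4.9] 0.0442 10.2
-0.137 [-0.1367 -0.0002  0.0207] [ 2.5 -0.3 -4.9] 0.0436 10.4
```

View pics/w2.png

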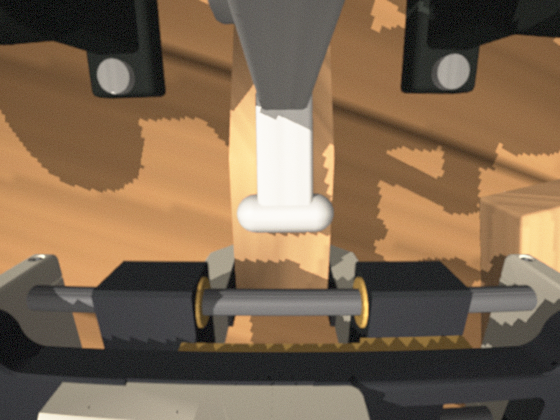

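The toe bar at (285,213) sits on the wedge's flat top, centred between its sides. The wedge lies straight in the lane. I'll release it, back off and verify from above.

```bash
python3 - <<'E'
from h import *
move_gripper(.085); print(fF().round(1))
move_straight(F(-.20,0,.0205),rate=.15); move_straight(F(-.20,0,.26),rate=.25)
# heading for the pulley
goto(F(-.05,.145,.25),rotz(A+np.pi/2)); move_gripper(0.0)
im,d=read_camera("top"); cv2.imwrite("pics/t3.png",cv2.resize(im[95:275,200:440,::-1],None,fx=3.3,fy=3.3,interpolation=cv2.INTER_CUBIC))
P=cloud("top",d).reshape(-1,3);P=P[np.isfinite(P[:,0])]
X=(P[:,:2]-O)@EX;Y=(P[:,:2]-O)@EY;Z=P[:,2]
def s(t,m):
    if m.sum()>4: print(t,m.sum(),"x",np.percentile(X[m],[1,50,99]).round(4),"y",np.percentile(Y[m],[2,50,98]).round(4),"z",np.percentile(Z[m],[50,98]).round(4))
s("wedge",(X<-.1)&(X>-.2)&(abs(Y)<.05)&(Z>.045)&(Z<.06))
s("toe",(X<-.06)&(X>-.13)&(abs(Y)<.03)&(Z>.062)&(Z<.08))
s("forkL",(X>0)&(X<.06)&(abs(Y-.04)<.02)&(Z>.115)&(Z<.135)); s("forkR",(X>0)&(X<.06)&(abs(Y+.04)<.02)&(Z>.115)&(Z<.135))
s("pulley",(abs(X)<.03)&(abs(Y-.19)<.04)&(Z>.12)&(Z<.145))
o=observe(); print(o["time_s"],o["opening"],inF(o["eef_pos"]),fF(o))
E
```

```text
[-0.9 -0.1  0. ]
wedge 341 x [-0.1486 -0.1253 -0.1017] y [-0.0213  0.0007  0.0219] z [0.052 0.057]
toe 142 x [-0.1023 -0.0902 -0.0616] y [-0.0178 -0.0007  0.0155] z [0.0653 0.0712]
forkL 74 x [0.0006 0.0303 0.0586] y [0.0429 0.0462 0.0508] z [0.1231 0.1265]
forkR 90 x [0.0014 0.0283 0.0574] y [-0.0395 -0.0352 -0.0312] z [0.1225 0.1281]
15.5083 0.00018178102184685692 [-0.04999744  0.14502177  0.25000487] [-0.81589639  0.80906021 -0.28610053]
```

View pics/t3.png

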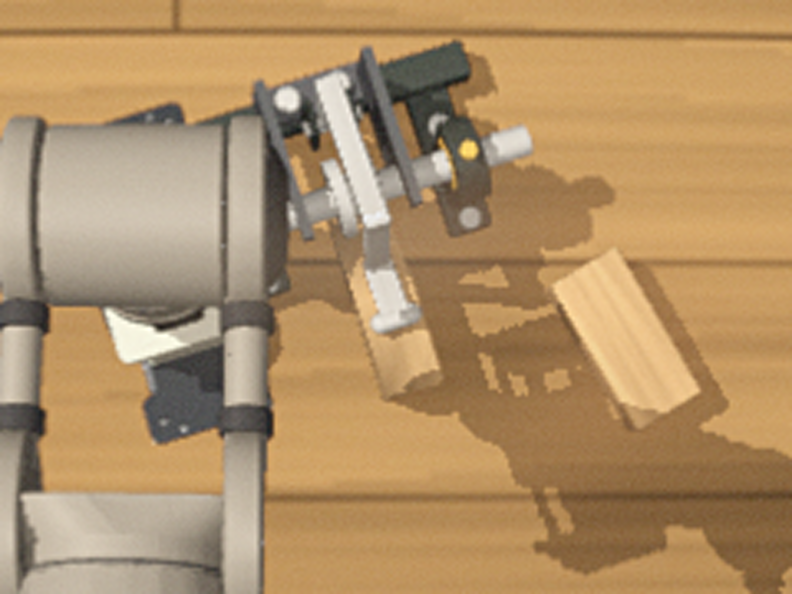

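The wedge's back is at frame x of about -150 mm and the toe centre at about -97 mm, so the toe is about 22 mm onto the flat and stays up. Next I'll push the spindle out until it meets the stop.

```bash
cat >> h.py <<'E'
def push(y0,y1,far,z=.114,lim=14,fine=.001):
    """push along frame y from y0 fast to y1, then in fine steps until force > lim; returns log"""
    sg=np.sign(far-y0); b=fF()[1]; L=[]
    move_straight(F(0,y1,z),rate=.04); y=y1
    while sg*(far-y)>0:
        y+=sg*fine; move_straight(F(0,y,z),rate=.02); s=observe(); f=fF(s)[1]-b
        L.append((round(y,4),round(inF(s["eef_pos"])[1],5),round(f,1)))
        if abs(f)>lim: break
    return L
E
python3 - <<'E'
from h import *
move_straight(F(0,.138,.25),rate=.2); move_straight(F(0,.138,.114),rate=.15)
print(fF().round(1))
L=push(.138,.184,.206)
print(L); print(observe()["time_s"])
E
```

```text
[-0.3  0.4  0.6]
[(np.float64(0.185), np.float64(0.18484), np.float64(-4.3)), (np.float64(0.186), np.float64(0.18596), np.float64(-4.0)), (np.float64(0.187), np.float64(0.18707), np.float64(-4.4)), (np.float64(0.188), np.float64(0.18807), np.float64(-3.8)), (np.float64(0.189), np.float64(0.18907), np.float64(-3.9)), (np.float64(0.19), np.float64(0.19005), np.float64(-3.0)), (np.float64(0.191), np.float64(0.19105), np.float64(-3.8)), (np.float64(0.192), np.float64(0.19202), np.float64(-4.5)), (np.float64(0.193), np.float64(0.19209), np.float64(-7.1)), (np.float64(0.194), np.float64(0.19215), np.float64(-10.7)), (np.float64(0.195), np.float64(0.19221), np.float64(-14.5))]
21.0167
```

The out stop is at TCP y = 0.192, with the force rising from 4 N to 14 N. Next I'll push from the outer face until it meets the in stop.

```bash
python3 - <<'E'
from h import *
move_straight(F(0,.175,.114),rate=.15); move_straight(F(0,.175,.17),rate=.2); move_straight(F(0,.262,.17),rate=.2); move_straight(F(0,.262,.114),rate=.15)
print(fF().round(1))
L=push(.262,.202,.185)
print([tuple(map(float,l)) for l in L]); 
y=.235+.012
move_straight(F(0,.225,.114),rate=.15);move_straight(F(0,.225,.17),rate=.2)
print(observe()["time_s"])
E
```

```text
[-0.3 -0.3  0.3]
[(0.201, 0.20111, 3.1), (0.2, 0.20003, 4.5), (0.199, 0.19891, 4.0), (0.198, 0.19808, 5.1), (0.197, 0.19805, 8.3), (0.196, 0.19802, 11.6), (0.195, 0.19796, 14.7)]
27.025
```

The in stop is at TCP y = 0.198 on the outer face. With the 40 mm float that gives a consistent fingertip width of 22 mm. The halfway point is at inner-face contact TCP y = 0.172.

```bash
python3 - <<'E'
from h import *
move_straight(F(0,.137,.17),rate=.2); move_straight(F(0,.137,.114),rate=.15)
move_straight(F(0,.150,.114),rate=.1); print(fF().round(1))
L=push(.150,.168,.1719); print([tuple(map(float,l)) for l in L])
move_straight(F(0,.145,.114),rate=.1); move_straight(F(0,.145,.2),rate=.2)
move_straight(F(-.2,.145,.27),rate=.3); goto([.20,.42,.28],rotz(A+np.pi/2)); wait(.3)
im,d=read_camera("top"); cv2.imwrite("pics/t4.png",cv2.resize(im[95:275,200:440,::-1],None,fx=3.3,fy=3.3,interpolation=cv2.INTER_CUBIC))
P=cloud("top",d).reshape(-1,3);P=P[np.isfinite(P[:,0])]
X=(P[:,:2]-O)@EX;Y=(P[:,:2]-O)@EY;Z=P[:,2]
def s(t,m): print(t,m.sum(),"x",np.percentile(X[m],[1,50,99]).round(4),"y",np.percentile(Y[m],[2,50,98]).round(4))
s("wedge",(X<-.1)&(X>-.2)&(abs(Y)<.05)&(Z>.045)&(Z<.06))
s("toe",(X<-.06)&(X>-.13)&(abs(Y)<.03)&(Z>.062)&(Z<.08))
s("pulley",(abs(X)<.03)&(abs(Y-.19)<.04)&(Z>.12)&(Z<.145))
print(observe()["time_s"])
E
```

```text
[ 0.4 -0.7 -0. ]
[(0.169, 0.16877, -2.0), (0.17, 0.16981, -3.5), (0.171, 0.17107, -3.1), (0.172, 0.17216, -2.6)]
wedge 346 x [-0.1486 -0.1252 -0.1014] y [-0.0208  0.0006  0.0218]
toe 144 x [-0.1024 -0.0897 -0.0622] y [-0.017  -0.0003  0.0161]
pulley 256 x [-0.0283 -0.0018  0.0288] y [0.1839 0.1957 0.2071]
33.875
```

View pics/t4.png

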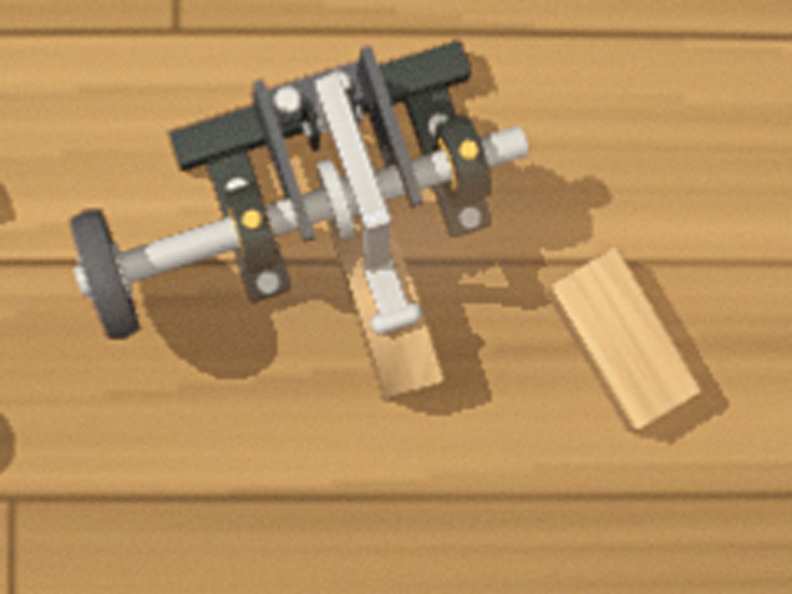

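The pulley is at y = 195.7 mm, matching the fork middle (about 5.5 mm) plus 190 mm. The catch is still propped on the wedge with its toe at crop (395,318), and the offcut has not moved.

```bash
python3 -c "
from bench import *
print(job_done())"
```

```text
the job is handed in; nothing more can be done
None
```

The job is handed in: the catch rests propped on the wedge's flat top (toe about 22 mm on), the spindle was pushed to the out stop, then the in stop, and left halfway, with the robot clear, the offcut and tin not touched, and about 34 s used.

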